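# Make the crepe griddle ready for service

### The job

Get the crepe griddle ready using only closed fingers, picking nothing up: push the drip tray fully home, then press the plate-side end of the wide rocker all the way down so that it stays on, then press the round start button fully down and let it come back up. Do not press the narrow rocker, and leave the jars and the cup where they are.

Things in the scene. Friction and masses are not known exactly. Their poses are not given: they have to be found in the camera images.
- griddle: fixed steel crepe griddle. Origin on the counter, x axis from the control ledge to the back (within 0.25 rad of world x), z up. Housing x -220 to +200 mm, y +-180 mm, flat top 85 mm up; round dark plate 290 mm wide, top 105 mm up, centred at x +45 mm. Three controls stand on the ledge at x about -170, y about -110, 0 and +110 mm, in changing places.
- drip_tray (a joint): how far the drip tray stands out, in m: 0 = fully home, up to 0.10 = out. It slides along the griddle's x axis (home is towards +x), stays where it is left and resists with about 3 N.
- tray_lip (a point): middle of the front face of the drip tray's lip, 65 mm above the counter. The tray front is an upright aluminium panel 220 mm wide, 15 to 75 mm above the counter; the lip, 100 mm wide and 12 mm high, sticks 14 mm out from it towards the robot. Home, this point is at x -248 mm, y 0 in the griddle's frame.
- main_rocker (a joint): tilt of the wide rocker in rad: 0 = off (plate-side end raised), 0.32 = fully on (that end down). Flat black bar 70 mm long (along the griddle's x), 44 mm wide, 10 mm thick, on a grey frame; pivots at mid-length about the griddle's y axis, 16 mm above the ledge. Stays where left; 2 to 5 N at the end moves it.
- main_rocker_far (a point): point on the top face of the wide rocker's cap, 25 mm from the pivot towards the plate: the place to press. It is about 110 mm above the counter when off and about 8 mm lower when on.
- narrow_rocker (a joint): tilt of the narrow rocker in rad, 0 = off, as at the start. Not to be pressed.
- narrow_rocker_far (a point): the like point on the narrow rocker, which must stay as it is. Flat black bar 70 mm long (along the griddle's x), 18 mm wide, 10 mm thick, on a grey frame; pivots at mid-length about the griddle's y axis, 16 mm above the ledge.
- start (a joint): how far the round start button is pressed, in m: 0 = up, 0.007 = fully down. It springs back; it needs about 5 N fully down.
- start_top (a point): centre of the top face of the round black start button, 32 mm diameter, in a grey round housing of 48 mm; the top is 108 mm above the counter when up, 11 mm above its housing, and moves straight down.
- tall_jar: closed jam jar, 68 mm diameter, 105 mm high, loose, beside the tray; origin at the centre of its underside. Bystander.
- short_jar: closed jam jar, 72 mm diameter, 70 mm high, loose, beside the tray; origin at the centre of its underside. Bystander.
- sample_cup: small white open cup, 56 mm diameter, 80 mm high, loose, standing beyond one of the jars; origin at the centre of its underside. Bystander.

How it is judged:
By the outcome, as a careful person would: the job done as asked, in the order asked, and still so for the second after the job is handed in, with the robot touching nothing.
It also fails if it takes over 43 s, if anything falls off the work surface, if the arm or the gripper's body presses on something with over 40 N, if the wrist force passes 120 N, or if a joint passes its speed limit or range.

### The arm

A 6-joint arm with a two-finger parallel gripper is mounted at the origin on the work surface. World frame = base frame: x ahead of the robot, y to its left, z up, the work surface at z = 0. Lengths are in m, angles in rad, forces in N, time in s.
With the tool pointing down it reaches from about 0.375 to 0.9 m from the base axis. Payload 3.1 kg.
Tool frame: the origin (TCP) lies at the very end of the fingers, on their centre line; the grasp point (between the pads) lies 19 mm behind it; x points along the fingers, z is the direction in which the jaws open and shut, and the axes are right-handed (so a half turn about x gives the same grasp; the last joint's range is limited). The gripper opens to 85 mm and grips with 20 to 120 N. Pads are 22 mm wide; open, the fingers measure 114 mm over their backs; the gripper's body (76 mm by 85 mm) begins 54 mm behind the grasp point. The pads swing forward as they close: fully open they stand 13 mm farther back than shut.
Start: joints at [-1.464, 0.527, 1.433, -0, 1.181, -0.178], TCP at [0.176, -0.6, 0.231] pointing down, gripper open.
Joint ranges: [-3.08, 3.08], [-0.75, 2.2], [0.22, 2.44], [-1.43, 4.57], [0, 2.65], [-2.85, 2.85]. Speed limits (rad/s): [2.79, 2.79, 3.14, 3.14, 3.14, 3.14].

### API

Orientations are given as a unit quaternion [x, y, z, w].
In Python, from station import manip, viewer, job gives the robot as it stands.
- The arm moves only by the tool move_arm, never from a script. Its argument "deltas" is one flat list of numbers, 7 for each row, row after row: the finger opening in mm, from 0 to 85.4, then the shift along the tool's x, y, z in mm, then the turn, a rotation vector about the tool's x, y, z in degrees. In form: [jaw, tx, ty, tz, rx, ry, rz, jaw, tx, ty, tz, rx, ry, rz, ...]. A call has 1 to 10 rows; each row shifts and turns the commanded pose from where the row before left it, along the tool's axes as they then stand; what a row does not reach is not made up. A row lasts 1/10 s, in which the tool goes at most 50 mm and 8.59 degrees, less where a joint would pass 70% of its speed; a pose out of reach is approached as far as the arm can. A call is refused whole if a number of a shift passes 50 or a number of a turn 8.59, either way. A call with a gripper value outside its range is refused whole. The fingers move at their own pace and stop on an object; "force" is the grip in N (left out, the last holds). Time passes only in rows, so rows that do not move let the fingers close. It gives the time, the measured TCP pose, the force and the opening at its end, in the units of the state.
- manip.sense(): the state, without advancing time (a new reading comes with each control period).
- viewer.snapshot(name): name is "side" or "top"; returns a dict with "image" (384x512x3 uint8, red, green, blue), "depth" (384x512 float32, m along the optical axis (not along the pixel's ray), 0 where there is no reading), "fovy" (degrees; the focal length in pixels is half the picture's height over the tangent of half this angle, whatever the lens; pixels are square), "cx", "cy" (the principal point, pixels), "R" (3x3) and "t" (3): a world point X has camera coordinates R X + t. Camera axes: x right, y down, z forward; pixel columns grow to the right and rows downward; lengths in m; the calibration is good to about 2 mm. A picture is of the moment at which its call begins.
- job.sign_off(): hands the job in, once; it reports no verdict.
The state is a dict: "t": time; "q": joint angles; "qd": joint speeds; "tau": joint torques, N m; "tcp_pos": TCP position; "tool_rot": TCP orientation; "force": force on the tool from outside, world axes, zero at the start; "ft_torque": the same for the moment, N m; "finger_gap": opening from 0.0 (shut) to 1.0 (fully open).
Only numpy, scipy, OpenCV 4.12 (cv2) and the standard library are available. Lean on these libraries where they do the work, as an engineer would, in place of code of your own. Each camera call takes 0.05 s, during which the arm holds its last target.

## Working session

There is one attempt and no reset: what is moved stays moved. The work goes in short steps, Python scripts to look and compute and a tool call to move; the robot and the scene stay as the last step left them, time stands still between calls to the robot, and variables do not carry over. Pictures are saved under pics/ and viewed, and the job is handed in when it is done.

Besides the shell and the picture viewer there is one more tool, called after ">>>" as name(argument=value, ...) on one line, values as JSON. move_arm: Moves the arm, as the interface text tells. Its arguments: {"type":"object","properties":{"deltas":{"type":"array"},"force":{"type":"number"}},"required":["deltas"]}

```bash
mkdir -p pics; cat > h.py <<'E'
import numpy as np, cv2
from station import manip, viewer, job
def snap(n,f):
    s=viewer.snapshot(n); np.savez(f'{f}.npz',**s)
    cv2.imwrite(f'pics/{f}.png',cv2.resize(s['image'][:,:,::-1],(800,600),interpolation=cv2.INTER_CUBIC)); return s
def ld(f): return dict(np.load(f'{f}.npz'))
def foc(s): return 192/np.tan(np.radians(float(s['fovy']))/2)
def cloud(s):
    f=foc(s); v,u=np.mgrid[0:384,0:512]; d=s['depth']
    p=np.stack([(u-s['cx'])*d/f,(v-s['cy'])*d/f,d],-1)
    P=(p-s['t'])@s['R']; P[d==0]=np.nan; return P
def proj(s,X):
    c=np.asarray(X)@s['R'].T+s['t']; f=foc(s); return np.stack([c[...,0]/c[...,2]*f+s['cx'],c[...,1]/c[...,2]*f+s['cy']],-1)
E
python3 - <<'E'
from h import *
for n in('top','side'):
    s=snap(n,n+'0'); print(n,s['fovy'],s['cx'],s['cy'],s['t'],s['R'].round(3).tolist())
st=manip.sense(); print(st)
E
```

```text
top 45.40024723423846 255.1826615518937 190.73973186128472 [-0.04551216  0.6198977   0.99139696] [[0.002, -1.0, 0.025], [-0.988, -0.006, -0.157], [0.157, -0.024, -0.987]]
side 52.536873671135126 253.85999419046436 199.26565974204135 [-0.6272343   0.1046175   0.89214145] [[0.989, -0.15, -0.015], [-0.124, -0.757, -0.642], [0.085, 0.637, -0.766]]
{'t': 0.1, 'q': array([-1.46348890e+00,  5.28365952e-01,  1.43379818e+00,  1.12950200e-05,
        1.18142243e+00, -1.78508559e-01]), 'qd': array([ 0.00064591, -0.0002456 , -0.00283462, -0.00072796, -0.00041787,
       -0.00139566]), 'tau': array([ 1.50002152e-04, -4.43304348e+01, -1.78586233e+01, -2.17361221e-04,
        3.87342676e-03,  3.60492777e-06]), 'tcp_pos': array([ 0.17616695, -0.59896911,  0.2304283 ]), 'tool_rot': array([ 0.42421141,  0.56659057, -0.42317456,  0.56563513]), 'force': array([0.60524104, 0.31736731, 0.52293526]), 'ft_torque': array([ 0.00134037,  0.06129547, -0.0022103 ]), 'finger_gap': 0.9975188120372783}
```

View pics/top0.png

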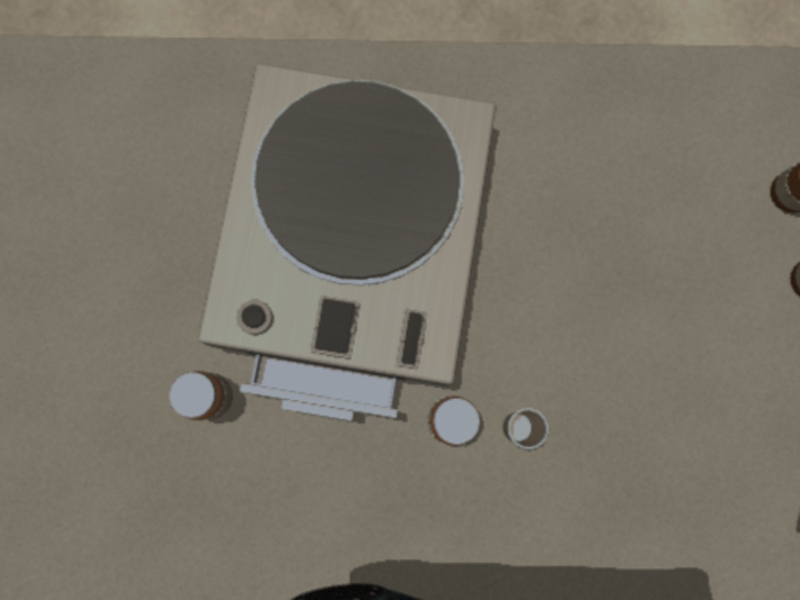

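View pics/side0.png

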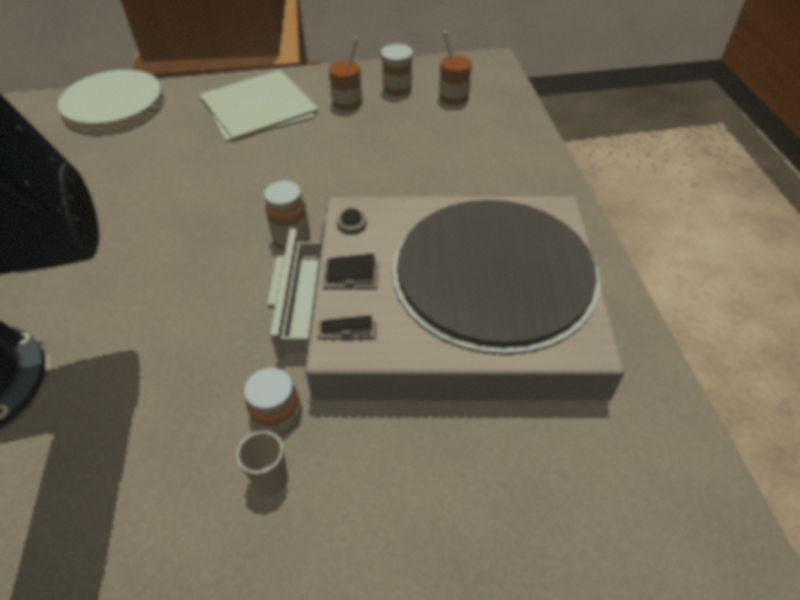

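The top view shows the start button at (255,317), the wide rocker at (336,326), the narrow rocker at (412,338) and the tray lip at about (318,410). The jars are at (196,395) and (456,420), and the cup is at (527,428). Next I'll measure the poses.

```bash
cat >> h.py <<'E'
def ray(s,px,z,scale=.64):
    f=foc(s); u,v=(np.array(px,float)+.5)*scale-.5
    d=s['R'].T@np.array([(u-s['cx'])/f,(v-s['cy'])/f,1]); c=-s['R'].T@s['t']
    return c+d*(z-c[2])/d[2]
E
python3 - <<'E'
from h import *
for n in('top0','side0'):
    s=ld(n); P=cloud(s)
    cs={'top0':[(258,66),(494,103),(453,383),(201,342)],'side0':[(577,198),(619,372),(309,372),(331,198)]}[n]
    W=np.array([ray(s,c,.085)[:2] for c in cs]); print(n,W.round(4))
    L=np.array([[.2,.18],[.2,-.18],[-.22,-.18],[-.22,.18]])
    a=L-L.mean(0);b=W-W.mean(0); th=np.arctan2((a[:,0]*b[:,1]-a[:,1]*b[:,0]).sum(),(a*b).sum())
    R=np.array([[np.cos(th),-np.sin(th)],[np.sin(th),np.cos(th)]]); o=W.mean(0)-R@L.mean(0)
    print('th',th,'o',o,'res',(W-(L@R.T+o)).round(4).tolist())
    X=P.reshape(-1,3); g=np.c_[(X[:,:2]-o)@R,X[:,2]]
    m=(g[:,2]>.085-.006)&(g[:,2]<.092)&(abs(g[:,1])<.2)&(abs(g[:,0])<.25); print('ztop',np.median(g[m,2]),np.percentile(g[m],[0.5,99.5],axis=0))
    pts={'top0':dict(start=((255,316),.108),rock=((336,326),.107),narrow=((412,339),.107),lip=((317,411),.07),tj=((193,395),.105),sj=((457,421),.07),cup=((527,429),.08)),
     'side0':dict(start=((350,216),.108),rock=((351,268),.107),narrow=((347,325),.107),lip=((276,282),.068),tj=((283,193),.105),sj=((269,387),.07),cup=((261,452),.08))}[n]
    for k,(p,z) in pts.items():
        w=ray(s,p,z); print(k,w.round(4),'griddle',((w[:2]-o)@R).round(4), 'depthpt',P[int(p[1]*.64),int(p[0]*.64)].round(4))
s=ld('top0')
cv2.imwrite('pics/c1.png',cv2.resize(s['image'][180:280,100:360,::-1],None,fx=3,fy=3,interpolation=cv2.INTER_CUBIC))
s=ld('side0')
cv2.imwrite('pics/c2.png',cv2.resize(s['image'][110:310,140:270,::-1],None,fx=3,fy=3,interpolation=cv2.INTER_CUBIC))
E
```

```text
top0 [[ 0.9588  0.1658]
 [ 0.9059 -0.1812]
 [ 0.4967 -0.1168]
 [ 0.5518  0.2307]]
th -0.1558996107656807 o [0.73818651 0.0230856 ] res [[-0.0049, -0.004], [-0.0019, 0.0046], [0.0038, 0.0038], [0.003, -0.0044]]
ztop 0.08503968784205188 [[-0.21704037 -0.17686787  0.07960025]
 [ 0.19921578  0.17976518  0.09172086]]
start [0.5853 0.1538 0.108 ] griddle [-0.1713  0.1054] depthpt [0.5852 0.1535 0.1097]
rock [0.5723 0.044  0.107 ] griddle [-0.1671 -0.0051] depthpt [0.5736 0.0438 0.105 ]
narrow [ 0.5551 -0.0594  0.107 ] griddle [-0.1681 -0.1099] depthpt [ 0.5569 -0.0584  0.1049]
lip [0.4582 0.0707 0.07  ] griddle [-0.2839  0.0035] depthpt [0.4579 0.072  0.0724]
tj [0.4789 0.2331 0.105 ] griddle [-0.2887  0.1672] depthpt [0.4802 0.2334 0.1068]
sj [ 0.4449 -0.1234  0.07  ] griddle [-0.2669 -0.1902] depthpt [ 0.4455 -0.1224  0.0728]
cup [ 0.4344 -0.2186  0.08  ] griddle [-0.2626 -0.286 ] depthpt [ 0.4336 -0.2336  0.0045]
side0 [[ 0.9618  0.1576]
 [ 0.8982 -0.1844]
 [ 0.5015 -0.1202]
 [ 0.5582  0.2262]]
th -0.16805428785200774 o [0.73978458 0.01811632] res [[-0.0053, -0.0045], [-0.0087, 0.0084], [0.0087, 0.0023], [0.0052, -0.0062]]
ztop 0.08302559959884234 [[-0.21883786 -0.17359173  0.07945707]
 [ 0.19546517  0.18066385  0.09134337]]
start [0.5841 0.1491 0.108 ] griddle [-0.1754  0.1031] depthpt [0.5848 0.1542 0.1037]
rock [0.5742 0.037  0.107 ] griddle [-0.1664 -0.0091] depthpt [0.5734 0.0409 0.1042]
narrow [ 0.5581 -0.0678  0.107 ] griddle [-0.1647 -0.1151] depthpt [ 0.5583 -0.0648  0.1027]
lip [0.4601 0.0644 0.068 ] griddle [-0.2835 -0.0012] depthpt [0.4593 0.0639 0.0697]
tj [0.4814 0.2275 0.105 ] griddle [-0.2898  0.1632] depthpt [0.4813 0.2319 0.1026]
sj [ 0.447 -0.125  0.07 ] griddle [-0.2647 -0.1901] depthpt [ 0.4469 -0.1235  0.0695]
cup [ 0.4377 -0.223   0.08  ] griddle [-0.2575 -0.2883] depthpt [ 0.4299 -0.1985  0.0352]
```

View pics/c1.png

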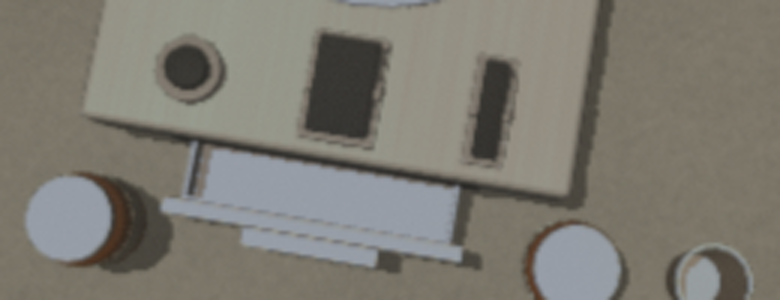

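View pics/c2.png

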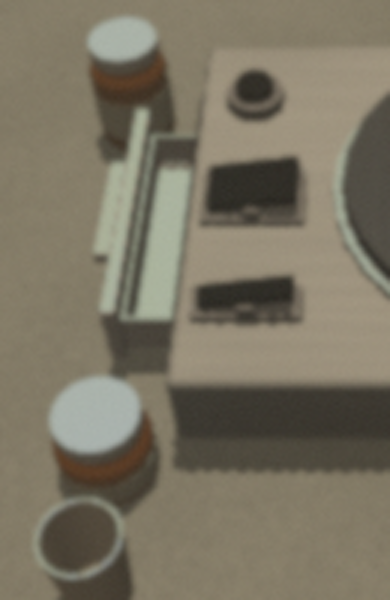

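```bash
cat >> h.py <<'E'
from scipy.spatial.transform import Rotation as Ro
TH=-.16; GX=np.array([np.cos(TH),np.sin(TH),0]); GY=np.array([-np.sin(TH),np.cos(TH),0])
def target(sg=1):
    x=np.array([0,0,-1.]); z=sg*GY; return Ro.from_matrix(np.c_[x,np.cross(z,x),z])
def where():
    st=manip.sense(); R=Ro.from_quat(st['tool_rot']); return st,R
E
python3 - <<'E'
from h import *
st,R=where(); print(R.as_matrix().round(3))
for sg in(1,-1): print(sg,np.degrees((R.inv()*target(sg)).as_rotvec()).round(2))
print('q',st['q'].round(3))
# refine geometry: plate rim centre from depth, lip front from top cloud
P=cloud(ld('top0')).reshape(-1,3); 
m=(abs(P[:,2]-.105)<.004)&(P[:,0]>.62)&(P[:,0]<.96)&(abs(P[:,1])<.25); 
Q=P[m,:2]; c,r=cv2.minEnclosingCircle(Q.astype(np.float32)); print('plate',c,r,'o',np.array(c)-.045*GX[:2])
o=np.array([.738,.022]); Rg=np.c_[GX[:2],GY[:2]]; g=(P[:,:2]-o)@Rg
for y in(-.1,-.03,0,.03,.1):
    k=(abs(g[:,1]-y)<.01)&(P[:,2]>.055)&(P[:,2]<.08)&(g[:,0]<-.23)&(g[:,0]>-.36); print(y,g[k,0].min().round(4),P[k,2].max().round(4))
E
```

```text
[[-0.     0.959  0.282]
 [ 0.002  0.282 -0.959]
 [-1.     0.    -0.002]]
1 [-1.5446e+02 -1.0000e-02 -1.6000e-01]
-1 [25.54 -0.12  0.  ]
q [-1.463  0.528  1.434  0.     1.181 -0.179]
plate (0.7853067517280579, 0.017209608107805252) 0.14511728286743164 o [0.74088152 0.02437893]
-0.1 -0.2747 0.0792
-0.03 -0.2884 0.0783
0 -0.2883 0.0787
0.03 -0.2883 0.0795
0.1 -0.2742 0.0794
```

>>> move_arm(deltas=[0,0,0,0,8.5,0,0,0,0,0,0,8.5,0,0,0,0,0,0,8.5,0,0,0,0,18,-28,0,0,0,0,0,18,-28,0,0,0,0,0,18,-28,0,0,0,0,0,18,-28,0,0,0,0,0,18,-28,0,0,0,0,0,18,-28,0,0,0,0,0,18,-28,0,0,0], force=60)

```text
t: 1.1
tcp_pos: [0.3323, -0.4247, 0.231]
tool_rot: [0.538, 0.459, -0.538, 0.458]
force: [0.1, -0.1, 0.5]
finger_gap: -0.001
```

>>> move_arm(deltas=[0,0,19,-28,0,0,0,0,0,19,-28,0,0,0,0,0,19,-28,0,0,0,0,0,19,-28,0,0,0,0,0,19,-28,0,0,0,0,0,-10,-30,0,0,0,0,0,-10,-30,0,0,0,0,0,-10,-30,0,0,0,0,0,-10,-30,0,0,0,0,0,-10,-30,0,0,0])

```text
t: 2.1
tcp_pos: [0.4216, -0.1455, 0.231]
tool_rot: [-0.538, -0.459, 0.538, -0.458]
force: [0.3, 0.1, 0.1]
finger_gap: -0.003
```

```bash
cat >> h.py <<'E'
O=np.array([.740,.024])
def rep(name,gx,gy,z):
    st,R=where(); w=np.r_[O+gx*GX[:2]+gy*GY[:2],z]; M=R.as_matrix(); p=st['tcp_pos']
    print(name,'t',round(st['t'],2),'tcp',p.round(4),'gr',np.round([(p[:2]-O)@GX[:2],(p[:2]-O)@GY[:2]],4),'gap',round(st['finger_gap'],3),'F',st['force'].round(1))
    print(' target',w.round(4),'tool d mm',(1e3*M.T@(w-p)).round(1),'turn',np.degrees((R.inv()*target(-1)).as_rotvec()).round(2))
E
python3 -c "
from h import *
rep('pre',-.335,0,.05)"
```

```text
pre t 2.1 tcp [ 0.4216 -0.1455  0.231 ] gr [-0.2874 -0.218 ] gap -0.003 F [0.3 0.1 0.1]
 target [0.4093 0.0774 0.05  ] tool d mm [ 181.2  -47.4 -218. ] turn [ 0.03 -0.02  0.04]
```

>>> move_arm(deltas=[0,0,-8,-32,0,0,0,0,0,-8,-32,0,0,0,0,0,-8,-32,0,0,0,0,0,-8,-32,0,0,0,0,0,-8,-30,0,0,0,0,0,-4,-30,0,0,0,0,0,0,-20,0,0,0,0,20,0,0,0,0,0,0,30,0,0,0,0,0,0,0,0,0,0,0,0])

```text
t: 3.1
tcp_pos: [0.4089, 0.066, 0.1789]
tool_rot: [-0.536, -0.461, 0.54, -0.457]
force: [0.2, -1.1, -0.4]
finger_gap: -0.005
```

```bash
python3 -c "
from h import *
rep('pre',-.335,0,.05); snap('top','t1'); snap('side','s1')"
```

```text
pre t 3.1 tcp [0.4089 0.066  0.1789] gr [-0.3335 -0.0113] gap -0.005 F [ 0.2 -1.1 -0.4]
 target [0.4093 0.0774 0.05  ] tool d mm [128.9  -0.5 -11.4] turn [0.08 0.02 0.45]
```

View pics/s1.png

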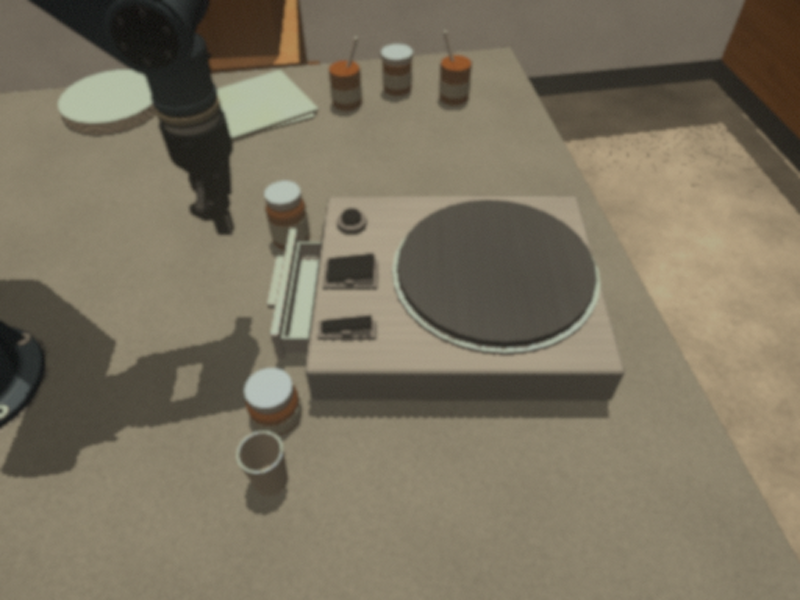

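Closed fingers hang at (225,230), with the fingertips clear of the lip and the jars. I'll lower them.

>>> move_arm(deltas=[0,20,0,-5,0,0,0,0,25,0,-5,0,0,0,0,25,0,0,0,0,0,0,25,0,0,0,0,0,0,20,0,0,0,0,0,0,12,0,0,0,0,0,0,0,0,0,0,0,0,0,0,0,0,0,0,0])

```text
t: 4.0
tcp_pos: [0.4143, 0.0751, 0.0551]
tool_rot: [0.539, 0.458, -0.538, 0.459]
force: [-0.6, 0.1, 0.1]
finger_gap: 0.001
```

```bash
python3 -c "
from h import *
rep('pre',-.305,0,.05)"
```

```text
pre t 4.0 tcp [0.4143 0.0751 0.0551] gr [-0.3296 -0.0014] gap 0.001 F [-0.6  0.1  0.1]
 target [0.4389 0.0726 0.05  ] tool d mm [ 5.2 24.6 -1.4] turn [ 0.02 -0.01 -0.1 ]
```

>>> move_arm(deltas=[0,2,8,0,0,0,0,0,1,8,0,0,0,0,0,0,8,0,0,0,0,0,0,6,0,0,0,0,0,0,6,0,0,0,0,0,0,6,0,0,0,0,0,0,6,0,0,0,0,0,0,4,0,0,0,0])

```text
t: 4.8
tcp_pos: [0.4649, 0.0669, 0.0512]
tool_rot: [-0.538, -0.459, 0.538, -0.459]
force: [-3.3, -1.4, 1.4]
finger_gap: -0.002
```

```bash
python3 -c "
from h import *
rep('push',-.259,0,.05)"
```

```text
push t 4.8 tcp [0.4649 0.0669 0.0512] gr [-0.2784 -0.0014] gap -0.002 F [-3.3 -1.4  1.4]
 target [0.4843 0.0653 0.05  ] tool d mm [ 1.2 19.4 -1.4] turn [0.04 0.01 0.02]
```

Pushing the tray takes about 3.5 N, as expected. I'll continue gently towards the stop.

>>> move_arm(deltas=[0,0,4,0,0,0,0,0,0,4,0,0,0,0,0,0,4,0,0,0,0,0,0,3,0,0,0,0,0,0,2,0,0,0,0,0,0,0,0,0,0,0])

```text
t: 5.4
tcp_pos: [0.4821, 0.0643, 0.0513]
tool_rot: [0.539, 0.458, -0.538, 0.459]
force: [-0.9, -0.7, 0.2]
finger_gap: 0.001
```

>>> move_arm(deltas=[0,0,2,0,0,0,0,0,0,0,0,0,0,0])

```text
t: 5.6
tcp_pos: [0.4836, 0.0641, 0.0513]
tool_rot: [0.538, 0.459, -0.538, 0.459]
force: [-1.0, -1.0, -0.1]
finger_gap: 0.003
```

>>> move_arm(deltas=[0,0,2,0,0,0,0,0,0,0,0,0,0,0])

```text
t: 5.8
tcp_pos: [0.4838, 0.064, 0.0513]
tool_rot: [-0.537, -0.46, 0.539, -0.458]
force: [-5.3, 0.4, 2.4]
finger_gap: 0.003
```

```bash
python3 -c "
from h import *
rep('push',-.259,0,.05)"
```

```text
push t 5.8 tcp [0.4838 0.064  0.0513] gr [-0.2593 -0.0013] gap 0.003 F [-5.3  0.4  2.4]
 target [0.4843 0.0653 0.05  ] tool d mm [ 1.3  0.3 -1.3] turn [0.05 0.01 0.2 ]
```

>>> move_arm(deltas=[0,0,2,0,0,0,0,0,0,2,0,0,0,0,0,0,0,0,0,0,0])

```text
t: 6.1
tcp_pos: [0.4837, 0.0641, 0.0511]
tool_rot: [-0.535, -0.462, 0.541, -0.456]
force: [-11.1, 0.3, 8.7]
finger_gap: -0.0
```

```bash
python3 -c "
from h import *
rep('push',-.259,0,.05)"
```

```text
push t 6.1 tcp [0.4837 0.0641 0.0511] gr [-0.2594 -0.0013] gap -0.0 F [-11.1   0.3   8.7]
 target [0.4843 0.0653 0.05  ] tool d mm [ 1.1  0.4 -1.3] turn [0.06 0.03 0.66]
```

Force rose to 11 N with no further motion, so the tray is on its stop. I'll back off and go up.

>>> move_arm(deltas=[0,0,-10,0,0,0,0,0,0,-20,0,0,0,0,0,0,-20,0,0,0,0,0,-10,-5,0,0,0,0,0,-30,0,0,0,0,0,0,-40,0,0,0,0,0,0,-30,0,0,0,0,0,-10,0,0,0,0,0,0,0,0,0,0,0,0])

```text
invalid input at $.deltas: expected a multiple of 7 numbers
```

```bash
python3 - <<'E'
from h import *
rep('rock',-.142,-.003,.15); snap('top','t2'); s=snap('side','s2')
cv2.imwrite('pics/c3.png',cv2.resize(s['image'][110:310,140:270,::-1],None,fx=3,fy=3,interpolation=cv2.INTER_CUBIC))
# rocker position by depth (black cap z>.1) in both views
for n in('top0','side0','s2'):
    s=ld(n); P=cloud(s); im=s['image'].max(-1)
    g=(P[...,:2]-O)@np.c_[GX[:2],GY[:2]]
    for nm,y0 in(('start',.105),('wide',0),('narrow',-.11)):
        m=(im<75)&(abs(g[...,0]+.17)<.05)&(abs(g[...,1]-y0)<.045)&(P[...,2]>.093)
        q=np.c_[g[m],P[m][:,2]]; 
        if len(q): print(n,nm,len(q),'mid',((np.percentile(q,3,axis=0)+np.percentile(q,97,axis=0))/2).round(4),'ext',(np.percentile(q,97,axis=0)-np.percentile(q,3,axis=0)).round(4))
E
```

```text
rock t 6.1 tcp [0.4837 0.0641 0.0511] gr [-0.2594 -0.0013] gap -0.0 F [-11.1   0.3   8.7]
 target [0.5993 0.0437 0.15  ] tool d mm [-100.3  116.2    1.9] turn [0.06 0.03 0.66]
top0 start 171 mid [-0.1741  0.1058  0.1058] ext [0.0261 0.0275 0.0109]
top0 wide 664 mid [-0.1689 -0.0052  0.1058] ext [0.0632 0.0413 0.013 ]
top0 narrow 266 mid [-0.1679 -0.1111  0.1055] ext [0.0625 0.0167 0.0125]
side0 start 97 mid [-0.1735  0.1021  0.1024] ext [0.025  0.0236 0.0098]
side0 wide 433 mid [-0.1674 -0.0083  0.1024] ext [0.0633 0.039  0.0126]
side0 narrow 243 mid [-0.1665 -0.1148  0.102 ] ext [0.0623 0.0152 0.0146]
s2 start 83 mid [-0.1732  0.1017  0.1026] ext [0.0235 0.0227 0.0092]
s2 wide 471 mid [-0.1783 -0.0086  0.2269] ext [0.0824 0.0416 0.2597]
s2 narrow 232 mid [-0.1666 -0.1142  0.1018] ext [0.0617 0.0154 0.0147]
```

View pics/c3.png

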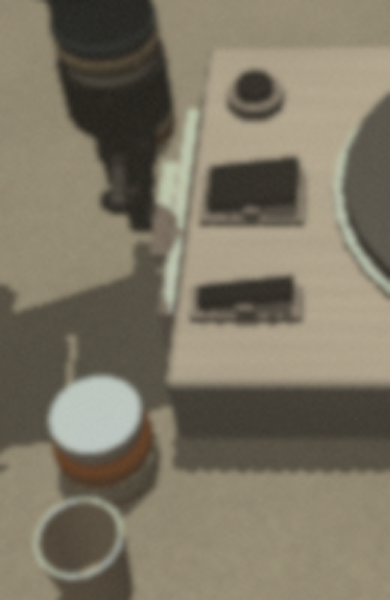

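View pics/t2.png

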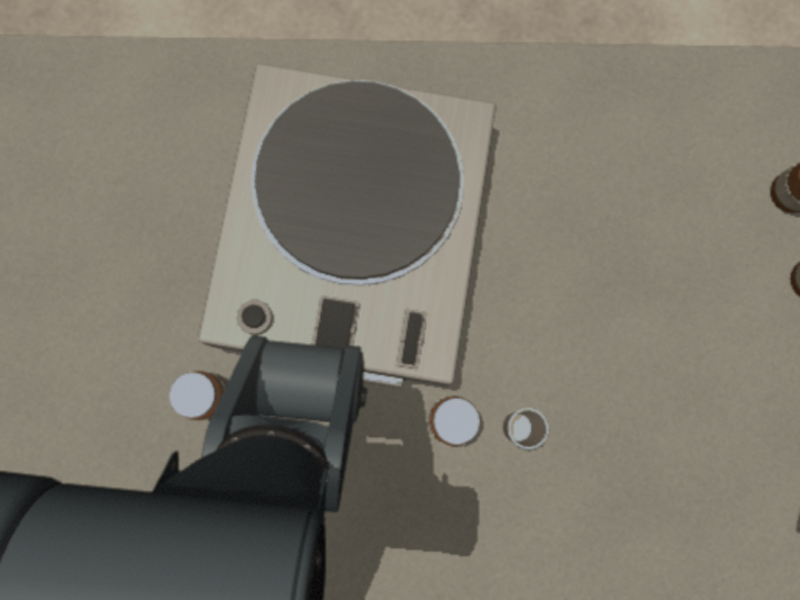

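The move was refused because of a miscount, so the arm hasn't moved. The crop shows the tray panel at (175,200) flush with the housing and the fingers at the lip at (160,235). I'll resend the retreat.

>>> move_arm(deltas=[0,0,-10,0,0,0,0,0,0,-20,0,0,0,0,0,0,-15,0,0,0,0,0,-20,0,0,0,0,0,0,-35,0,0,0,0,0,0,-40,0,0,0,0,0,0,-15,0,0,0,0,0,0,0,0,0,0,0])

```text
invalid input at $.deltas: expected a multiple of 7 numbers
```

```bash
python3 - <<'E'
from h import *
rep('rock',-.141,-.0065,.15); s=snap('side','s3')
cv2.imwrite('pics/c4.png',cv2.resize(s['image'][110:310,140:270,::-1],None,fx=3,fy=3,interpolation=cv2.INTER_CUBIC))
E
```

```text
rock t 6.2 tcp [0.4837 0.0641 0.0511] gr [-0.2594 -0.0013] gap -0.0 F [-10.4   0.7   8.1]
 target [0.5998 0.04   0.15  ] tool d mm [-100.2  117.2    5.4] turn [0.06 0.03 0.65]
```

View pics/c4.png

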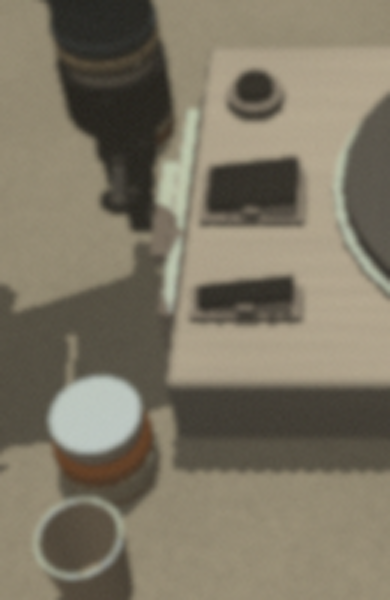

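Refused again for a row-length error. I'll use shorter calls, written carefully.

>>> move_arm(deltas=[0,0,-10,0,0,0,0,0,0,-20,0,0,0,0,0,0,-15,0,0,0,0,0,-20,0,0,0,0,0,0,-35,0,0,0,0,0,0,-40,0,0,0,0,0,0,-15,0,0,0,0,0,0,0,0,0,0,0,0])

```text
t: 7.05
tcp_pos: [0.4485, 0.0701, 0.164]
tool_rot: [0.541, 0.456, -0.535, 0.461]
force: [0.2, 1.0, -0.4]
finger_gap: -0.002
```

```bash
python3 - <<'E'
from h import *
rep('rock',-.141,-.0065,.15); s=snap('side','s4')
cv2.imwrite('pics/c5.png',cv2.resize(s['image'][110:310,140:270,::-1],None,fx=3,fy=3,interpolation=cv2.INTER_CUBIC))
E
```

```text
rock t 7.05 tcp [0.4485 0.0701 0.164 ] gr [-0.2952 -0.0009] gap -0.002 F [ 0.2  1.  -0.4]
 target [0.5998 0.04   0.15  ] tool d mm [ 15.6 154.    5.7] turn [ 0.05 -0.05 -0.61]
```

View pics/c5.png

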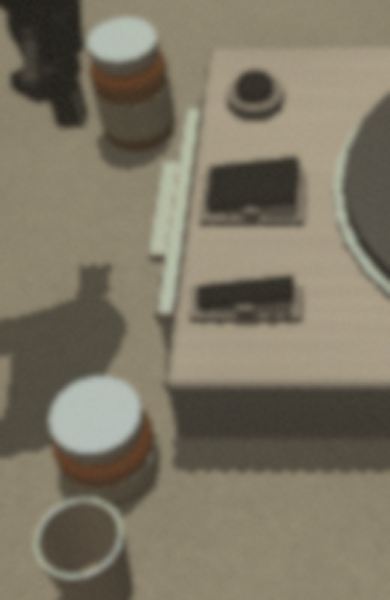

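The panel at (180,200) is flush with the housing and the jars haven't moved, so the tray is home. Next I'll go over the wide rocker's plate-side end.

>>> move_arm(deltas=[0,0,20,3,0,0,0,0,0,30,3,0,0,0,0,0,40,0,0,0,0,0,0,35,0,0,0,0,0,0,25,0,0,0,0,0,10,0,0,0,0,0,0,5,0,0,0,0,0,0,0,0,0,0,0,0])

```text
t: 7.9
tcp_pos: [0.5889, 0.0411, 0.1437]
tool_rot: [-0.537, -0.46, 0.54, -0.457]
force: [0.6, -0.5, 0.2]
finger_gap: 0.002
```

```bash
python3 - <<'E'
from h import *
rep('rock',-.141,-.0065,.12); s=snap('side','s5')
cv2.imwrite('pics/c6.png',cv2.resize(s['image'][90:290,140:340,::-1],None,fx=3,fy=3,interpolation=cv2.INTER_CUBIC))
E
```

```text
rock t 7.9 tcp [0.5889 0.0411 0.1437] gr [-0.1519 -0.0072] gap 0.002 F [ 0.6 -0.5  0.2]
 target [0.5998 0.04   0.12  ] tool d mm [23.6 11.1 -0.7] turn [0.05 0.01 0.38]
```

View pics/c6.png

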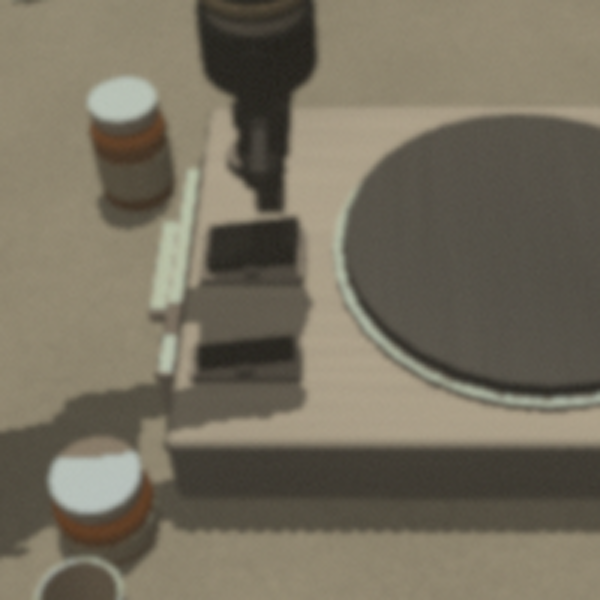

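Fingertip at (270,205) hangs above the wide rocker (255,245) and about 11 mm short of the press point. I'll shift and lower to just above it.

>>> move_arm(deltas=[0,0,11,0,0,0,0,0,10,0,0,0,0,0,0,10,0,0,0,0,0,0,0,0,0,0,0,0,0,0,0,0,0,0,0])

```text
t: 8.45
tcp_pos: [0.6022, 0.0389, 0.1257]
tool_rot: [-0.538, -0.459, 0.539, -0.458]
force: [-0.3, 0.1, 0.3]
finger_gap: -0.002
```

```bash
python3 - <<'E'
from h import *
rep('rock',-.141,-.0065,.102)
E
```

```text
rock t 8.45 tcp [0.6022 0.0389 0.1257] gr [-0.1384 -0.0072] gap -0.002 F [-0.3  0.1  0.3]
 target [0.5998 0.04   0.102 ] tool d mm [23.7 -2.5 -0.7] turn [0.05 0.   0.1 ]
```

>>> move_arm(deltas=[0,6,-2,0,0,0,0,0,6,0,0,0,0,0,0,4,0,0,0,0,0,0,3,0,0,0,0,0,0,0,0,0,0,0,0])

```text
t: 8.95
tcp_pos: [0.6009, 0.0391, 0.107]
tool_rot: [-0.538, -0.459, 0.538, -0.459]
force: [0.1, 0.4, 0.0]
finger_gap: 0.002
```

>>> move_arm(deltas=[0,3,0,0,0,0,0,0,0,0,0,0,0,0])

```text
t: 9.15
tcp_pos: [0.6013, 0.039, 0.1043]
tool_rot: [0.538, 0.458, -0.538, 0.459]
force: [0.6, 0.1, 0.5]
finger_gap: -0.003
```

>>> move_arm(deltas=[0,2,0,0,0,0,0,0,0,0,0,0,0,0])

```text
t: 9.35
tcp_pos: [0.6014, 0.039, 0.1026]
tool_rot: [0.539, 0.458, -0.538, 0.459]
force: [2.2, -0.5, 2.1]
finger_gap: -0.0
```

```bash
python3 - <<'E'
from h import *
rep('rock',-.141,-.0065,.102)
E
```

```text
rock t 9.35 tcp [0.6014 0.039  0.1026] gr [-0.1392 -0.0072] gap -0.0 F [ 2.2 -0.5  2.1]
 target [0.5998 0.04   0.102 ] tool d mm [ 0.6 -1.8 -0.7] turn [ 0.04 -0.   -0.07]
```

>>> move_arm(deltas=[0,2,0,0,0,0,0,0,1,0,0,0,0,0,0,0,0,0,0,0,0])

```text
t: 9.65
tcp_pos: [0.6016, 0.039, 0.1021]
tool_rot: [0.539, 0.458, -0.538, 0.459]
force: [-2.7, -0.7, 16.0]
finger_gap: 0.003
```

>>> move_arm(deltas=[0,2,0,0,0,0,0,0,0,0,0,0,0,0])

```text
t: 9.85
tcp_pos: [0.6016, 0.039, 0.1019]
tool_rot: [0.539, 0.458, -0.538, 0.46]
force: [-6.1, -0.2, 26.2]
finger_gap: 0.0
```

>>> move_arm(deltas=[0,2,0,0,0,0,0,0,0,0,0,0,0,0])

```text
t: 10.05
tcp_pos: [0.6017, 0.039, 0.1017]
tool_rot: [0.539, 0.458, -0.537, 0.46]
force: [-9.2, 0.1, 35.9]
finger_gap: 0.0
```

It hit a hard stop at z=0.102. I'll raise and look.

>>> move_arm(deltas=[0,-10,0,0,0,0,0,0,-20,0,0,0,0,0,0,-30,0,0,0,0,0,0,-10,0,-30,0,0,0,0,0,0,-40,0,0,0,0,0,0,-30,0,0,0,0,0,0,0,0,0,0])

```text
t: 10.75
tcp_pos: [0.6162, 0.1416, 0.1648]
tool_rot: [0.537, 0.46, -0.537, 0.459]
force: [-0.5, -0.4, 0.4]
finger_gap: -0.001
```

```bash
python3 - <<'E'
from h import *
rep('start',-.174,.104,.13); s=snap('side','s6')
cv2.imwrite('pics/c7.png',cv2.resize(s['image'][90:290,140:340,::-1],None,fx=3,fy=3,interpolation=cv2.INTER_CUBIC))
for n in('side0','s6'):
    s=ld(n); P=cloud(s); im=s['image'].max(-1); g=(P[...,:2]-O)@np.c_[GX[:2],GY[:2]]
    for nm,y0,w in(('wide',-.0085,.016),('narrow',-.1145,.006)):
        m=(im<75)&(abs(g[...,0]+.168)<.03)&(abs(g[...,1]-y0)<w)&(P[...,2]>.09)&(P[...,2]<.12)
        print(n,nm,m.sum(),np.polyfit(g[m][:,0]+.168,P[m][:,2],1).round(4))
E
```

```text
start t 10.75 tcp [0.6162 0.1416 0.1648] gr [-0.141   0.0963] gap -0.001 F [-0.5 -0.4  0.4]
 target [0.5848 0.1544 0.13  ] tool d mm [ 34.9 -32.9  -7.8] turn [ 0.28 -0.07  0.06]
side0 wide 256 [0.1432 0.1038]
side0 narrow 154 [0.1464 0.1028]
s6 wide 274 [-0.1606  0.1036]
s6 narrow 145 [0.1438 0.103 ]
```

View pics/c7.png

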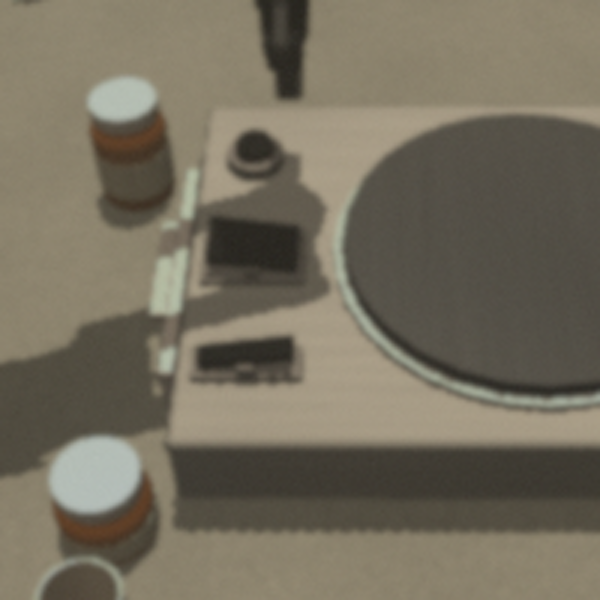

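The wide rocker at (255,245) now tilts the other way: its slope went from +0.14 to −0.16. The narrow rocker hasn't changed. Next is the start button at (255,150).

>>> move_arm(deltas=[0,0,-16,-8,0,0,0,0,0,-16,0,0,0,0,0,20,0,0,0,0,0,0,14,0,0,0,0,0,0,0,0,0,0,0,0,0,0,0,0,0,0,0])

```text
t: 11.4
tcp_pos: [0.5864, 0.1501, 0.1307]
tool_rot: [-0.538, -0.459, 0.539, -0.458]
force: [0.7, 1.1, 0.0]
finger_gap: -0.001
```

```bash
python3 - <<'E'
from h import *
rep('start',-.174,.104,.108); s=snap('side','s7')
cv2.imwrite('pics/c8.png',cv2.resize(s['image'][90:290,140:340,::-1],None,fx=3,fy=3,interpolation=cv2.INTER_CUBIC))
E
```

```text
start t 11.4 tcp [0.5864 0.1501 0.1307] gr [-0.1717  0.1   ] gap -0.001 F [0.7 1.1 0. ]
 target [0.5848 0.1544 0.108 ] tool d mm [22.7 -2.3 -4. ] turn [-0.01  0.02  0.07]
```

View pics/c8.png

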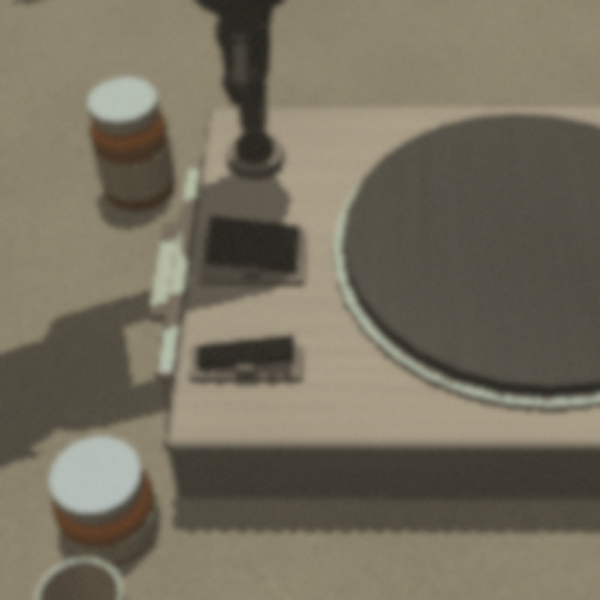

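Fingers at (253,130) are over the button at (255,150). I'll make a small correction and go down.

>>> move_arm(deltas=[0,6,-2,-4,0,0,0,0,6,0,0,0,0,0,0,5,0,0,0,0,0,0,4,0,0,0,0,0,0,0,0,0,0,0,0])

```text
t: 11.95
tcp_pos: [0.5846, 0.1551, 0.1095]
tool_rot: [-0.538, -0.459, 0.539, -0.458]
force: [-0.7, 0.2, -0.3]
finger_gap: -0.001
```

>>> move_arm(deltas=[0,3,0,0,0,0,0,0,2,0,0,0,0,0,0,0,0,0,0,0,0])

```text
t: 12.25
tcp_pos: [0.5854, 0.1551, 0.1055]
tool_rot: [0.538, 0.458, -0.538, 0.459]
force: [-0.2, 0.8, 3.1]
finger_gap: 0.001
```

>>> move_arm(deltas=[0,2,0,0,0,0,0,0,1,0,0,0,0,0,0,0,0,0,0,0,0])

```text
t: 12.55
tcp_pos: [0.5854, 0.1551, 0.1026]
tool_rot: [0.538, 0.458, -0.538, 0.459]
force: [-0.7, 1.4, 3.5]
finger_gap: -0.001
```

```bash
python3 - <<'E'
from h import *
rep('start',-.174,.104,.101)
E
```

```text
start t 12.55 tcp [0.5854 0.1551 0.1026] gr [-0.1735  0.1048] gap -0.001 F [-0.7  1.4  3.5]
 target [0.5848 0.1544 0.101 ] tool d mm [ 1.6 -0.5  0.8] turn [ 0.04 -0.01 -0.04]
```

>>> move_arm(deltas=[0,2,0,0,0,0,0,0,1,0,0,0,0,0,0,0,0,0,0,0,0])

```text
t: 12.85
tcp_pos: [0.5854, 0.1551, 0.101]
tool_rot: [0.538, 0.458, -0.538, 0.459]
force: [-3.4, -0.2, 12.3]
finger_gap: 0.003
```

>>> move_arm(deltas=[0,2,0,0,0,0,0,0,0,0,0,0,0,0,0,0,0,0,0,0,0])

```text
t: 13.15
tcp_pos: [0.5855, 0.1551, 0.1008]
tool_rot: [0.539, 0.458, -0.538, 0.459]
force: [-5.4, -0.9, 22.4]
finger_gap: 0.0
```

The button is bottomed out: z=0.101 with force up to 22 N. I'll release and retreat.

>>> move_arm(deltas=[0,-8,0,0,0,0,0,0,-15,0,0,0,0,0,0,-30,0,0,0,0,0,0,-40,0,0,0,0,0,0,-30,-30,0,0,0,0,0,0,-40,0,0,0,0,0,0,-40,0,0,0,0,0,0,-20,0,0,0,0,0,0,0,0,0,0,0])

```text
t: 14.05
tcp_pos: [0.4528, 0.176, 0.2197]
tool_rot: [-0.537, -0.46, 0.539, -0.458]
force: [-0.1, -0.2, -0.1]
finger_gap: 0.003
```

```bash
python3 - <<'E'
from h import *
rep('x',-.174,.104,.101); s=snap('side','s8'); snap('top','t8')
cv2.imwrite('pics/c9.png',cv2.resize(s['image'][90:290,140:340,::-1],None,fx=3,fy=3,interpolation=cv2.INTER_CUBIC))
for n in('side0','s8'):
    s=ld(n); P=cloud(s); im=s['image'].max(-1); g=(P[...,:2]-O)@np.c_[GX[:2],GY[:2]]
    for nm,y0,w in(('wide',-.0085,.016),('narrow',-.1145,.006)):
        m=(im<75)&(abs(g[...,0]+.168)<.03)&(abs(g[...,1]-y0)<w)&(P[...,2]>.09)&(P[...,2]<.12)
        print(n,nm,m.sum(),np.polyfit(g[m][:,0]+.168,P[m][:,2],1).round(4))
    m=(im<75)&(np.hypot(g[...,0]+.1735,g[...,1]-.103)<.014)&(P[...,2]<.13); print('start z',np.median(P[m][:,2]).round(4))
    m=(P[...,2]>.055)&(P[...,2]<.09)&(g[...,0]<-.222)&(g[...,0]>-.32)&(abs(g[...,1])<.1); print('lip min x',np.percentile(g[m][:,0],1).round(4))
    for nm,(x,y,z) in dict(tj=(-.29,.165,.105),sj=(-.267,-.19,.07),cup=(-.26,-.287,.08)).items():
        m=(abs(P[...,2]-z)<.008)&(np.hypot(g[...,0]-x,g[...,1]-y)<.05); print(nm,((g[m].min(0)+g[m].max(0))/2).round(4))
E
```

```text
x t 14.05 tcp [0.4528 0.176  0.2197] gr [-0.3078  0.1043] gap 0.003 F [-0.1 -0.2 -0.1]
 target [0.5848 0.1544 0.101 ] tool d mm [118.2 134.2   0.5] turn [0.13 0.06 0.24]
side0 wide 256 [0.1432 0.1038]
side0 narrow 154 [0.1464 0.1028]
start z 0.1049
lip min x -0.2908
tj [-0.2915  0.1643]
sj [-0.2589 -0.1934]
cup [-0.2625 -0.2904]
s8 wide 272 [-0.1438  0.1034]
s8 narrow 162 [0.1372 0.1027]
start z 0.1048
lip min x -0.2482
tj [-0.2914  0.165 ]
sj [-0.2592 -0.1939]
cup [-0.2625 -0.2905]
```

View pics/c9.png

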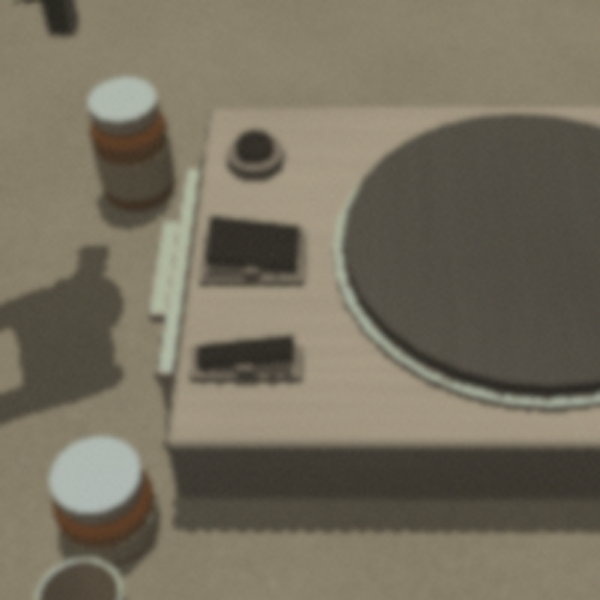

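View pics/t8.png

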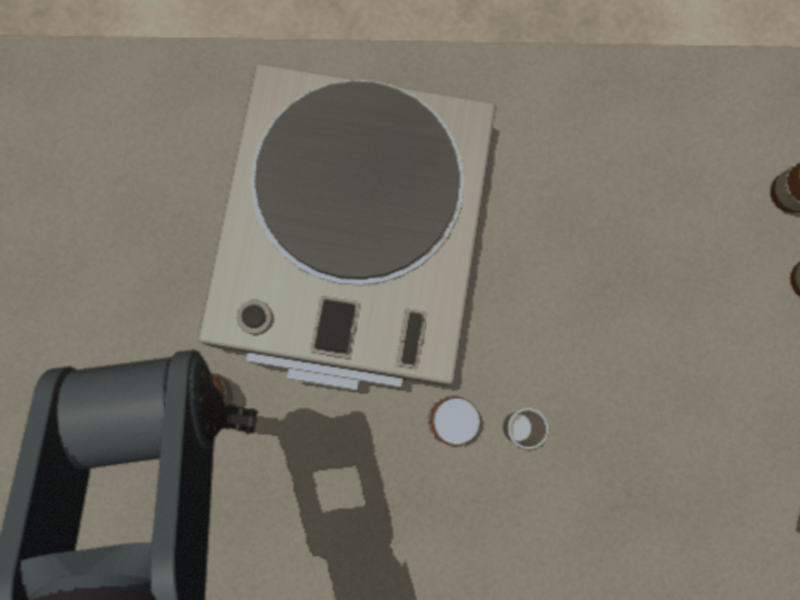

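All checks agree: the tray is flush, the wide rocker is tilted on, the button is up, and the jars and cup haven't moved. Handing in.

```bash
python3 -c "
from station import job
print(job.sign_off())"
```

```text
the job is handed in; nothing more can be done
None
```

The griddle is ready and the job is handed in, at about 14 s on the robot's clock. I used closed fingers only, in the order asked, and the arm was clear of everything at the end.

| Step | What I did | Last check |
|---|---|---|
| Drip tray | Pushed it until it hit its stop (about 11 N, no further motion) | Lip front at x −248 mm in the griddle frame, which is the home position |
| Wide rocker | Pressed its plate-side end to a hard stop (about 36 N) | Measured slope went from +0.143 to −0.144, and it stayed there |
| Start button | Pressed to its stop (tip about 7 mm below the button's raised height, 22 N), then released | Its top is back at its starting height, to within 0.1 mm |

- **Left alone:** the narrow rocker's slope read +0.146 before and +0.137 after. I take that as noise, since the fingers never went near it. The jars and cup are where they were, to within 1 mm.
- **What disagreed:** the cameras show a rocker swing of about 0.29 rad (0.30 in an earlier picture) instead of 0.32. That is within depth noise, and the hard stop says it is fully on. The two cameras also differed by about 4 mm on where the controls sit sideways, so I aimed at the average.
- **Refused moves:** two move calls were rejected because I miscounted the numbers. The arm did not move, and I resent them.

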